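Press the bread tin's lid home

TASK

Close the bread tin in its sprung cradle: lift its lid by the wooden handle, put it square on the tin and press it down one corner after another until all four corners are fully home on the rim. Then, to make sure, push straight down on top of the handle with a steady force of about 15 N for a second or so and let go. Use moderate force throughout (the thin tin dents above about 35 N), and leave the cup, the loaf and the wooden stamp where they stand.

Things in the scene. Friction and masses are not known exactly. Their poses are not given: they have to be found in the camera images.
- tin: Open brass bread tin, 180 (x) x 130 (y) x 70 mm outside, walls 4 mm; origin under its centre, z up. In its inner corners (x = +-73, y = +-48 mm) stand four round rubber plugs, 18 mm across, at first 6 to 9 mm above the rim, each by a different, unreported amount. No spring: a plug yields only to a push down of over about 10 N on it, and stays where pushed. The tin stands in cradle.
- cradle: Wooden cradle, a frame 206 (x) x 156 (y) x 45 mm high fixed to the table, origin under its centre, axes as the tin's. Its floor is on springs: the unloaded tin stands 40 mm above the table, stays level and sinks straight down, by up to 32 mm, when pushed, rim and all; it rises again when let go. So how far a finger has gone down does not tell whether the lid has gone home on the rim.
- tin_rim (a point): Centre of the tin's mouth at rim height, 110 mm above the table at rest; axes as the tin's. A lid laid on the tin rests on the plugs, proud of the rim, and rocks: pressing one corner can lift the opposite one, but plugs once pushed down stay down. Pushing all four down at once would take more than the 35 N that dents the tin.
- lid: Loose brass lid, 0.3 to 0.55 kg, right way up on the table: plate 193 (x) x 143 (y) x 5 mm, with a skirt 18 mm deep, 3 mm thick, that goes outside the tin's walls with 3.5 mm play each side, either way round. Origin at the centre of the skirt's lower edge, z up; plate top at z = 23 mm. Handle in the middle. Fully home, the plate lies on the rim and the origin is 18 mm below tin_rim.
- lid_handle (a point): Middle of the top face of the lid's handle, 57 mm above the lid's origin. The handle is an upright wooden fin, 50 mm long along the lid's x, 14 mm thick along its y, 34 mm high (23 to 57 mm above the lid's origin).
- chalice: Bystander: gilt footed cup, 165 mm high, 90 mm across the foot; origin under its centre.
- loaf: Bystander: round two-tier loaf, 84 mm across, 70 mm high; origin under its centre.
- stamp: Bystander: turned wooden bread stamp, 52 mm across, 72 mm high; origin under its centre.
- lid_corner0 (a point): Point on the underside of the lid's plate (18 mm above the lid's origin) at its x = +73, y = +48 mm, over a plug when the lid is on; the top face, where one presses, is 5 mm higher.
- lid_corner1 (a point): Point on the underside of the lid's plate (18 mm above the lid's origin) at its x = +73, y = -48 mm, over a plug when the lid is on; the top face, where one presses, is 5 mm higher.
- lid_corner2 (a point): Point on the underside of the lid's plate (18 mm above the lid's origin) at its x = -73, y = -48 mm, over a plug when the lid is on; the top face, where one presses, is 5 mm higher.
- lid_corner3 (a point): Point on the underside of the lid's plate (18 mm above the lid's origin) at its x = -73, y = +48 mm, over a plug when the lid is on; the top face, where one presses, is 5 mm higher.
Things that resemble listed ones, but are neither listed nor needed, are in the scene too. Leave any black or pink look-alike of the lid alone.

How it is judged (in metres and radians):
On the way:
1. with all four corners within 2 mm of the rim, the lid is pushed down on its handle with more than 8 N for 0.4 s (z of each of lid_corner0, lid_corner1, lid_corner2, lid_corner3 in the frame of tin_rim below 0.002 m and horizontal distance between lid and tin below 0.008 m and contact force between lid and tin above 12 N and contact force between the fingers and lid above 8 N and horizontal distance between the grasp point and lid_handle below 0.025 m), for 0.4 s.
At the end, for the whole second after the job is handed in: The lid is at rest on the tin, let go, within 8 mm of centred, with the underside of its plate at all four plug positions (x = +-73, y = +-48 mm) less than 2 mm above the rim (z of each of lid_corner0, lid_corner1, lid_corner2, lid_corner3 in the frame of tin_rim below 0.002 m and horizontal distance between lid and tin below 0.008 m and linear speed of lid below 0.01 m/s); the robot touches nothing.
It fails at once if the lid is forced onto the tin with more than 35 N (contact force between lid and tin above 35 N).
It fails at once if the chalice is pushed away (over 20 mm) or tipped (distance of chalice from where it was at the start of the episode above 0.02 m or angle between chalice's own z axis and vertical above 0.3 rad).
It fails at once if the loaf is pushed away (over 20 mm) or tipped (distance of loaf from where it was at the start of the episode above 0.02 m or angle between loaf's own z axis and vertical above 0.3 rad).
It fails at once if the stamp is pushed away (over 20 mm) or tipped (distance of stamp from where it was at the start of the episode above 0.02 m or angle between stamp's own z axis and vertical above 0.3 rad).
It also fails if it takes over 72 s, if anything falls off the work surface, if the arm or the gripper's body presses on something with over 40 N, if the wrist force passes 120 N, or if a joint passes its speed limit or range.

ROBOT

A 6-joint arm with a two-finger parallel gripper is mounted at the origin on the work surface. World frame = base frame: x ahead of the robot, y to its left, z up, the work surface at z = 0. Lengths are in m, angles in degrees, forces in N, time in s.
With the tool pointing down it reaches from about 0.3 to 0.85 m from the base axis. Payload 4.2 kg.
Tool frame: the origin (TCP) lies at the very end of the fingers, on their centre line; the grasp point (between the pads) lies 19 mm behind it; z points along the fingers, y is the line along which they close (so a half turn about z gives the same grasp; the last joint's range is limited). The gripper opens to 91 mm and grips with 3 to 60 N. Pads are 32 mm wide; open, the fingers measure 118 mm over their backs; the gripper's body (76 mm by 178 mm) begins 60 mm behind the grasp point.
Start: joints at [-64.802, 18.312, 89.639, -0, 72.044, -1.146], TCP at [0.255, -0.515, 0.214] pointing down, gripper open.
Joint ranges: [-177.97, 177.97], [-48.28, 115.42], [12.27, 149.76], [-77.06, 257.06], [2.81, 150.46], [-146.56, 146.56]. Speed limits (degrees/s): [147.25, 147.25, 180, 180, 180, 180].

INTERFACE

Orientations are given as a 3x3 rotation matrix whose columns are the frame's x, y, z axes.
In Python, from station import env, eyes, close_job gives the robot as it stands.
- The arm moves only by the shell command python3 -m inch 'ROWS' [FORCE]. ROWS is a JSON object of lists of equal length, an entry for each row: "travel": the shift along the tool's x, y, z in units of 25 mm (1.0 is 25 mm), a list of three; "roll": the turn about the tool's z in rad; "gripper": the opening, from -1 (shut) to 1 (fully open), so that 0 is half open. A call has 1 to 20 rows; each row shifts and turns the commanded pose from where the row before left it, along the tool's axes as they then stand; what a row does not reach is not made up. A row lasts 1/12 s, in which the tool goes at most 41.7 mm and 7.16 degrees, less where a joint would pass 70% of its speed; a pose out of reach is approached as far as the arm can. A call is refused whole if a number of a shift passes 1 or a number of a turn 0.125, either way. A call with a gripper value outside its range is refused whole. The fingers move at their own pace and stop on an object; FORCE is the grip in N (left out, the last holds). Time passes only in rows, so rows that do not move let the fingers close. It gives the time, the measured TCP pose, the force, the opening and the grip force at its end, in the units of the state.
- env.sense(): the state, without advancing time (a new reading comes with each control period).
- eyes.read_camera(name): name is "scene" or "top" or "wrist"; returns a dict with "pixels" (420x560x3 uint8, blue, green, red), "intrinsics" (3x3 intrinsics, pixels), "D" ([k1, k2, p1, p2, k3] as OpenCV has them; the pictures are not rectified), "R" (3x3) and "t" (3): a world point X has camera coordinates R X + t. Camera axes: x right, y down, z forward; pixel columns grow to the right and rows downward; lengths in m; the calibration is good to about 2 mm. A picture is of the moment at which its call begins. There is no depth.
- close_job(): hands the job in; it is judged then, once.
The state is a dict: "clock": time; "qpos": joint angles; "dq": joint speeds; "joint_efforts": joint torques, N m; "position": TCP position; "tcp_rot": TCP orientation; "force": force on the tool from outside, world axes, zero at the start; "torque": the same for the moment, N m; "grip_width": finger opening in m; "finger_force": force on a finger pad.
Only numpy, scipy, OpenCV 4.12 (cv2) and the standard library are available. Lean on these libraries where they do the work, as an engineer would, in place of code of your own. Each camera call takes 0.05 s, during which the arm holds its last target. There are 200 camera calls.

## Working session

There is one attempt and no reset: what is moved stays moved. The work goes in short steps, Python scripts to look and compute and a shell command to move; the robot and the scene stay as the last step left them, time stands still between calls to the robot, and variables do not carry over. Pictures are saved under pics/ and viewed, at most 10 in all, crops included, and the job is handed in when it is done.

```bash
ls; mkdir -p pics; python3 - <<'E'
from station import env,eyes
import cv2,json
for n in("scene","top"):
    c=eyes.read_camera(n); cv2.imwrite(f"pics/{n}0.png",c["pixels"])
    print(n,c["intrinsics"],c["D"],c["R"],c["t"])
print(env.sense())
E
```

```text
pics
scene [[488.79133913   0.         276.96801061]
 [  0.         488.79133913 211.24638648]
 [  0.           0.           1.        ]] [-0.05681083  0.          0.          0.          0.        ] [[ 0.67362614  0.73884879  0.01817395]
 [ 0.40916213 -0.35233929 -0.84169079]
 [-0.61547882  0.57442101 -0.5396539 ]] [-0.33052845 -0.12921055  1.71835875]
top [[406.1570947    0.         283.24945222]
 [  0.         406.1570947  207.59673816]
 [  0.           0.           1.        ]] [-0.03253606  0.          0.          0.          0.        ] [[-0.02222056 -0.99973962  0.00519119]
 [-0.99524921  0.02162784 -0.09492761]
 [ 0.09479062 -0.00727587 -0.99547064]] [0.00527301 0.51064585 1.09886343]
{'clock': 0.1, 'qpos': array([-6.48013504e+01,  1.83493425e+01,  8.96983778e+01,  1.18765821e-03,
        7.20453741e+01, -1.14723714e+00]), 'dq': array([ 0.05186707, -0.14175611, -0.16678184,  0.06793211,  0.04884974,
        0.02979745]), 'joint_efforts': array([ 4.20868373e-04, -4.13333702e+01, -2.32509685e+01,  7.29173748e-02,
        4.22173133e-02, -5.98773067e-05]), 'position': array([ 0.25498193, -0.51487113,  0.21319772]), 'tcp_rot': array([[ 8.96134159e-01,  4.43782735e-01, -6.73929779e-04],
       [ 4.43783243e-01, -8.96132940e-01,  1.47857655e-03],
       [ 5.22360693e-05, -1.62408169e-03, -9.99998680e-01]]), 'force': array([1.08393   , 0.08762999, 0.09446282]), 'torque': array([-0.02681325,  0.0124034 , -0.01548788]), 'finger_force': 0.0, 'grip_width': 0.09092842505669078}
```

View pics/scene0.png

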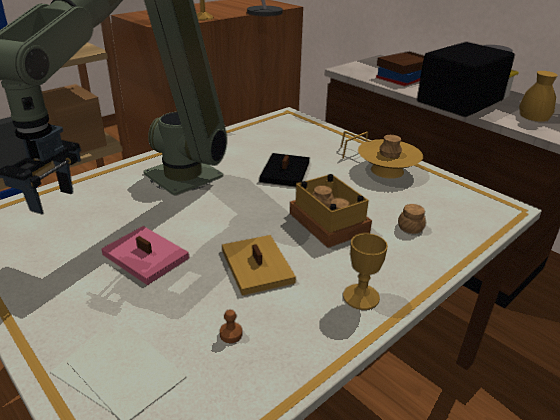

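View pics/top0.png

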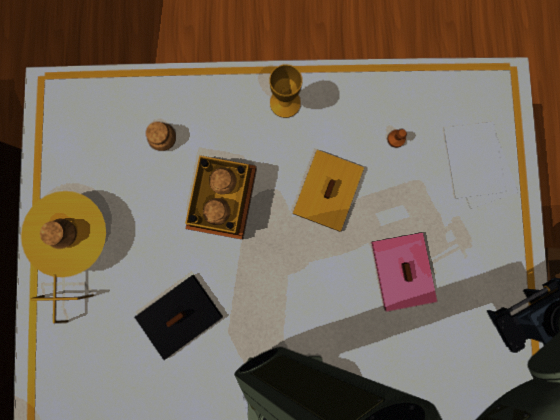

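Scene: the brass lid is at scene (258,265) and top (330,190). The tin with two rolls inside is at top (221,196), with dark plugs in its corners. Bystanders in the top view are the chalice (285,90), loaf (160,136) and stamp (397,138). The black and pink lids are decoys.

```bash
cat >h.py <<'E'
import numpy as np,cv2
from station import env,eyes
def ray(c,p):
    u=cv2.undistortPoints(np.float64([[p]]),c["intrinsics"],np.float64(c["D"]))[0,0]
    R=np.array(c["R"]);d=R.T@np.r_[u,1];o=-R.T@np.array(c["t"]);return o,d/np.linalg.norm(d)
def plane(c,p,z):
    o,d=ray(c,p);return o+d*(z-o[2])/d[2]
def tri(rs):
    A=sum(np.eye(3)-np.outer(d,d) for o,d in rs);b=sum((np.eye(3)-np.outer(d,d))@o for o,d in rs)
    X=np.linalg.solve(A,b);return X,max(np.linalg.norm(np.cross(X-o,d)) for o,d in rs)
def blobs(mask,amin):
    n,l,s,c=cv2.connectedComponentsWithStats(mask.astype(np.uint8))
    return [(i,s[i],c[i],l==i) for i in range(1,n) if s[i,4]>=amin]
def hsv(c): return cv2.cvtColor(c["pixels"],cv2.COLOR_BGR2HSV)
def quad(m):
    m=m.astype(np.uint8)*255
    k=max(cv2.findContours(m,0,2)[0],key=cv2.contourArea); h=cv2.convexHull(k)
    return cv2.boxPoints(cv2.minAreaRect(k)),cv2.minEnclosingTriangle(h),h
def poly4(m):
    k=max(cv2.findContours(m.astype(np.uint8)*255,0,2)[0],key=cv2.contourArea);h=cv2.convexHull(k)
    for e in np.linspace(.01,.1,60):
        a=cv2.approxPolyDP(h,e*cv2.arcLength(h,True),True)
        if len(a)<=4: return a[:,0]
E
python3 - <<'E'
from h import *
for n,lp,hp in(("top",(310,200),(330,188)),("scene",(240,270),(257,255))):
    c=eyes.read_camera(n);H=hsv(c)
    print(n,"lid",H[lp[1],lp[0]],"handle",H[hp[1],hp[0]])
    m=(H[...,0]>14)&(H[...,0]<30)&(H[...,1]>150)&(H[...,2]>70)
    for i,s,ce,b in blobs(m,800):
        print(s,ce.round(1))
        if s[0]<lp[0]<s[0]+s[2] and s[1]<lp[1]<s[1]+s[3]:
            q=poly4(b);print("quad",q.tolist())
            for p in q:print(plane(c,p,.023).round(4))
            x,y,w,h=s[:4];d=np.zeros_like(m);cv2.fillConvexPoly(t:=np.zeros(m.shape,np.uint8),q,1)
            for _,s2,c2,b2 in blobs((t>0)&~m,30):print("  hole",s2,c2.round(1),cv2.minAreaRect(np.argwhere(b2)[:,::-1].astype(np.float32)),plane(c,c2,.05).round(4))
E
```

```text
top lid [ 18 206 155] handle [ 10 198  58]
[   22    63   513   357 11841] [176.9 185.2]
quad [[516, 67], [534, 288], [27, 419], [38, 77]]
[ 0.9079 -0.694   0.023 ]
[ 0.2725 -0.6939  0.023 ]
[-0.0449  0.6952  0.023 ]
[0.9057 0.6951 0.023 ]
  hole [    35     70    498    348 121842] [270.6 218.8] ((280.44140625, 241.05899047851562), (338.3983459472656, 500.31060791015625), 88.4349365234375) [0.4787 0.029  0.05  ]
  hole [ 187  158   59   73 1606] [214.4 193.5] ((216.0388641357422, 193.80227661132812), (46.50418472290039, 66.14667510986328), 11.113040924072266) [0.5505 0.18   0.05  ]
  hole [209 174   6  14  44] [211.7 179. ] ((211.5, 180.5), (13.0, 5.0), 90.0) [0.5906 0.1872 0.05  ]
  hole [324 180  11  19 107] [329.2 188.7] ((329.2328796386719, 188.71234130859375), (5.61797571182251, 18.96066665649414), 20.556045532226562) [ 0.557  -0.1317  0.05  ]
  hole [ 45 219  32  29 606] [ 62.8 232.1] ((61.94496154785156, 232.3165283203125), (28.35165786743164, 30.554658889770508), 73.3007583618164) [0.4545 0.592  0.05  ]
  hole [ 41 234   6   8  32] [ 43.6 236.8] ((43.5, 237.5), (7.0, 5.0), 9
[... 1127 characters left out ...]
61986541748047) [0.4316 0.597  0.05  ]
  hole [252 245  10  21 138] [256.7 254.6] ((256.6000061035156, 254.70001220703125), (20.57182502746582, 8.497057914733887), 63.43495178222656) [ 0.5686 -0.1428  0.05  ]
[ 296  175   72   57 1368] [335.9 207.1]
[ 351  232   36   50 1060] [367.8 252.9]
[ 222  235   73   60 2586] [257.8 264.5]
quad [[270, 235], [294, 281], [243, 294], [222, 245]]
[ 0.4979 -0.0338  0.023 ]
[ 0.6845 -0.1199  0.023 ]
[ 0.6379 -0.2453  0.023 ]
[ 0.4472 -0.1645  0.023 ]
  hole [252 245  10  21 138] [256.7 254.6] ((256.6000061035156, 254.70001220703125), (20.57182502746582, 8.497057914733887), 63.43495178222656) [ 0.5686 -0.1428  0.05  ]
[   0  297   75  123 1403] [ 35.1 365.1]
```

```bash
python3 - <<'E'
from h import *
c=eyes.read_camera("wrist");s=env.sense();R=np.array(c["R"]);T=s["tcp_rot"]
o=-R.T@c["t"];print("cam in tool",T.T@(o-s["position"]),"axes in tool\n",(R@T).round(3),c["intrinsics"],c["D"])
c=eyes.read_camera("top");print(plane(c,(216,194),.11))
E
```

```text
cam in tool [ 0.08281174 -0.00027047 -0.17186498] axes in tool
 [[-0.001  1.    -0.001]
 [-0.957 -0.001 -0.29 ]
 [-0.29   0.     0.957]] [[303.60811136   0.         276.53175741]
 [  0.         303.60811136 209.93827864]
 [  0.           0.           1.        ]] [-0.03367295  0.          0.          0.          0.        ]
[0.54119766 0.16612929 0.11      ]
```

```bash
python3 -m inch '{"travel":[[0,0,-0.7],[0,0,-0.7],[0,0,-0.7],[0,0,-0.7],[0,0,-0.7],[0,0,-0.7],[0,0,-0.7]],"roll":[0.121,0.121,0.121,0.121,0.121,0.121,0.121],"gripper":[1,1,1,1,1,1,1]}'
```

```text
clock: 0.88
position: [0.2551, -0.5151, 0.3373]
tcp_rot: [[0.924, -0.383, -0.0], [-0.383, -0.924, 0.0], [-0.0, -0.0, -1.0]]
force: [-0.3, 0.1, -0.5]
grip_width: 0.0912
finger_force: 0.0
```

```bash
python3 -m inch '{"travel":[[0,-1,0],[0,-1,0],[0,-1,0],[0,-1,0],[0,-1,0],[0,-1,0],[0,-1,0],[0,-1,0],[0,-1,0],[0,-1,0],[0,-1,0],[0,-1,0],[0,-1,0],[0,-1,0],[0,-1,0],[0,-1,0],[0,-1,0],[0,-1,0],[0,-1,0],[0,-1,0]],"roll":[0,0,0,0,0,0,0,0,0,0,0,0,0,0,0,0,0,0,0,0],"gripper":[1,1,1,1,1,1,1,1,1,1,1,1,1,1,1,1,1,1,1,1]}' >/dev/null; python3 -m inch '{"travel":[[0,-1,0],[0,-1,0],[0,-1,0],[0,-1,0],[0,-1,0],[0,-1,0],[0,-1,0],[0,-0.5,0],[0,0,0],[0,0,0],[0,0,0]],"roll":[0,0,0,0,0,0,0,0,0,0,0],"gripper":[1,1,1,1,1,1,1,1,1,1,1]}'; python3 - <<'E'
from h import *
import pickle
c=eyes.read_camera("wrist");c["s"]=env.sense();pickle.dump(c,open("A.pkl","wb"));cv2.imwrite("pics/A.png",c["pixels"])
E
```

```text
clock: 3.47
position: [0.5144, 0.1204, 0.3365]
tcp_rot: [[0.926, -0.378, -0.0], [-0.378, -0.926, -0.001], [0.0, 0.001, -1.0]]
force: [-0.4, -0.2, -1.2]
grip_width: 0.0917
finger_force: 0.0
```

View pics/A.png

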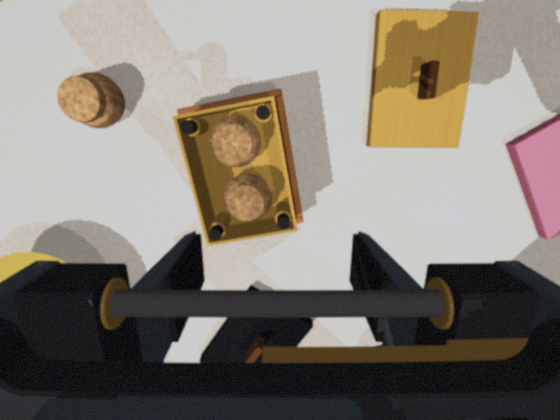

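Wrist view A shows the plugs at (190,127), (263,112), (284,221) and (217,232), the lid around (423,78) and its handle at (428,80). Next is a second view, shifted along tool y.

```bash
python3 -m inch '{"travel":[[0,1,0],[0,1,0],[0,1,0],[0,1,0],[0,1,0],[0,1,0],[0,1,0],[0,0,0],[0,0,0],[0,0,0]],"roll":[0,0,0,0,0,0,0,0,0,0],"gripper":[1,1,1,1,1,1,1,1,1,1]}'; cat >m.py <<'E'
from h import *
import pickle
c=eyes.read_camera("wrist");c["s"]=env.sense();pickle.dump(c,open("B.pkl","wb"));cv2.imwrite("pics/B.png",c["pixels"])
def feats(c):
    H=hsv(c);H=H.copy();g=H[...,2];out={}
    m=(H[...,0]>14)&(H[...,0]<30)&(H[...,1]>150)&(H[...,2]>60)
    m[240:]=0
    # lid: biggest, most solid brass blob
    L=[b for b in blobs(m,4000)]
    for i,s,ce,b in L:
        k=max(cv2.findContours(b.astype(np.uint8),0,2)[0],key=cv2.contourArea)
        sol=b.sum()/cv2.contourArea(cv2.convexHull(k));print("brass",s,ce.round(1),round(sol,2))
        if sol>.9 and s[1]+s[3]<230: out["lid"]=poly4(b);out["lidm"]=b
        elif s[1]+s[3]<=260 and sol<.9: out["tin"]=s
    t=np.zeros(g.shape,np.uint8);cv2.fillConvexPoly(t,out["lid"],1)
    h=max(blobs((t>0)&~m&(g<130)&(H[...,0]<15),50),key=lambda b:b[1][4]);out["hm"]=h[3]
    out["handle"]=poly4(h[3]);print("handle blob",h[1],h[2])
    if 1:
        d=(g<32)
        d[246:]=0
        out["plugs"]=[(x[2],x[1][4]) for x in blobs(d,40) if x[1][4]<600]
    return out
if __name__=="__main__":
    for n in "AB":
        c=pickle.load(open(n+".pkl","rb"));f=feats(c)
        print(n,"lid",f["lid"].tolist(),"handle",f["handle"].tolist())
        print([(p.round(1).tolist(),a) for p,a in f["plugs"]])
E
python3 m.py
```

```text
clock: 4.35
position: [0.4485, -0.041, 0.3368]
tcp_rot: [[0.925, -0.379, 0.001], [-0.379, -0.925, 0.0], [0.001, -0.001, -1.0]]
force: [-0.1, 0.1, 0.0]
grip_width: 0.0913
finger_force: 0.0
brass [  368    11   109   135 10970] [420.7  74.4] 0.87
brass [ 175   95  122  145 8163] [237.8 168.9] 0.62Traceback (most recent call last):
  File "m.py", line 25, in <module>
    c=pickle.load(open(n+".pkl","rb"));f=feats(c)
                                         ~~~~~^^^
  File "m.py", line 15, in feats
    t=np.zeros(g.shape,np.uint8);cv2.fillConvexPoly(t,out["lid"],1)
                                                      ~~~^^^^^^^
KeyError: 'lid'
```

View pics/B.png

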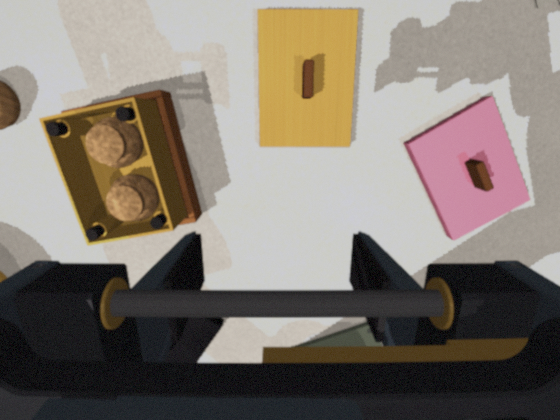

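View B is clear: plugs at about (57,130), (125,114), (158,221) and (96,232), lid corners at (258,10), (358,10), (351,147) and (260,147), handle at (308,78). In view A a shadow falls across one corner of the lid, so I'll loosen the threshold.

```bash
sed -i '/^c=eyes/d; s/sol>.9 /sol>.8 /; s/sol<.9/sol<.8/; s/H\[...,2\]>60/H[...,2]>35/' m.py
cat >>m.py <<'E'
    fs=[]
    for n in "AB":
        c=pickle.load(open(n+".pkl","rb"));fs.append((c,feats(c)))
    (ca,fa),(cb,fb)=fs
    def order(q): 
        q=np.array(q,float);m=q.mean(0);return q[np.argsort(np.arctan2(*(q-m).T[::-1]))]
    box=lambda m:cv2.boxPoints(cv2.minAreaRect(np.argwhere(m)[:,::-1].astype(np.float32)))
    for k in("lid",):
        P=[tri([ray(ca,a),ray(cb,b)]) for a,b in zip(order(fa[k]),order(fb[k]))]
        for X,r in P:print(k,X.round(4),round(r,4))
        P=np.array([x for x,_ in P]);print("centre",P.mean(0).round(4),"sides",np.linalg.norm(np.roll(P,-1,0)-P,axis=1).round(4))
    for c,f in fs:
        P=np.array([plane(c,p,.023) for p in order(f["lid"])]);e=P[1]-P[0];e2=P[2]-P[1]
        print("lid@23mm",P.mean(0).round(4),np.linalg.norm(e),np.linalg.norm(e2),np.degrees(np.arctan2(e[1],e[0])),np.degrees(np.arctan2(e2[1],e2[0])))
    def near(f,g):return [min((p for p,_ in f["plugs"]),key=lambda p:np.linalg.norm(p-np.array(q))) for q in g]
    pa=near(fa,[(190,127),(263,112),(284,221),(217,232)]);pb=near(fb,[(57,130),(125,114),(158,221),(96,232)])
    P=[]
    for a,b in zip(pa,pb):
        X,r=tri([ray(ca,a),ray(cb,b)]);P.append(X);print("plug",a.round(1),b.round(1),X.round(4),round(r,4))
    P=np.array(P);print("plug centre",P.mean(0).round(4),"sides",np.linalg.norm(np.roll(P,-1,0)-P,axis=1).round(4))
    for i,j in((1,2),(0,3),(0,1),(3,2)):print(np.degrees(np.arctan2(*(P[i]-P[j])[1::-1])).round(2))
E
python3 m.py
```

```text
brass [  368    11   109   135 10980] [420.7  74.4] 0.87
brass [ 175   95  122  145 8172] [237.8 168.9] 0.62
handle blob [419  61  20  38 538] [428.24535316  79.98513011]
A lid [[476, 13], [456, 145], [368, 144], [377, 15]] handle [[437, 61], [434, 96], [419, 97], [422, 65]]
[([194.7, 240.9], np.int32(97)), ([358.4, 240.8], np.int32(98))]
brass [ 260   10   97  135 8916] [309.   78.2] 0.72
brass [  41   96  147  144 9116] [116.1 167.4] 0.62Traceback (most recent call last):
  File "m.py", line 24, in <module>
    c=pickle.load(open(n+".pkl","rb"));f=feats(c)
                                         ~~~~~^^^
  File "m.py", line 14, in feats
    t=np.zeros(g.shape,np.uint8);cv2.fillConvexPoly(t,out["lid"],1)
                                                      ~~~^^^^^^^
KeyError: 'lid'
```

```bash
python3 - <<'E'
from h import *
import pickle
for n,ps,l in(("A",[(190,127),(263,112),(284,221),(217,232)],(400,40)),("B",[(57,130),(125,114),(158,221),(96,232)],(290,120))):
    H=hsv(pickle.load(open(n+".pkl","rb")))
    for x,y in ps:print(n,(x,y));print(H[y-6:y+10:5,x-15:x+16:5,2],H[y,x])
    x,y=l;print(H[y:y+3,x:x+12,:].reshape(-1,3).min(0),H[y:y+3,x:x+12,:].reshape(-1,3).max(0))
E
```

```text
A (190, 127)
[[184  74  49  35 101  80  85]
 [191  58  37  36  24  90  71]
 [198  97  39  39  76  84  79]
 [200 163  76 116 121 120 122]] [30  6 41]
A (263, 112)
[[117 153 134  60 142 196 112]
 [152 137  48  42  52 158  84]
 [149 152  69  43  84 154  98]
 [112 149 164 181 136 146 144]] [174  26  49]
A (284, 221)
[[119 125  67  26 127 183 173]
 [ 87 105  39  42  86 201 180]
 [ 84  83  39  39  70 178 203]
 [ 84  95 123 154 177 184 201]] [15 13 38]
A (217, 232)
[[197  75 107  28  94  78  86]
 [201  87  36  42  44  84  84]
 [191 148  39  38 114  88  88]
 [183 190  98 138 170 187 193]] [15 14 37]
[ 19 152 144] [ 20 170 152]
B (57, 130)
[[197  54  43  23  17 128  82]
 [202  54  41  43  15  72  83]
 [202 168  45  30  70 189  84]
 [203 202  79  77  83  80  78]] [ 0  7 36]
B (125, 114)
[[ 93  89  43  36  36 179  71]
 [116 112  37  34  16 126  75]
 [115  95  38  38  22 137 132]
 [109  90  94 106 132 111 180]] [160  38  40]
B (158, 221)
[[137 105 137  39  28 172  76]
 [106 106  45  39  16 187  73]
 [ 83  83  37  36  75 141  84]
 [ 86  86 106 154 184 197 177]] [173  26  39]
B (96, 232)
[[192  79  80  31  70  86  73]
 [203  63  47  31  12 135  81]
 [203 131  46  42 104  91  82]
 [203 200 102 151 190 201 202]] [ 5 64 24]
[ 20 146 200] [ 21 158 205]
```

```bash
sed -i 's/H\[...,1\]>150/H[...,1]>105/; s/d=(g<32)/d=cv2.morphologyEx(((cv2.medianBlur(g,3)<60)\&(g>30)).astype(np.uint8),cv2.MORPH_OPEN,cv2.getStructuringElement(2,(5,5)))>0/' m.py; python3 m.py
```

```text
brass [  367    10   111   137 12538] [419.5  77. ] 0.96
brass [  173    95   124   145 12400] [237.8 168.8] 0.93
handle blob [419  61  20  38 538] [428.24535316  79.98513011]
A lid [[476, 12], [457, 146], [367, 144], [377, 14]] handle [[437, 61], [434, 96], [419, 97], [422, 65]]
[([425.1, 73.0], np.int32(143)), ([262.6, 112.1], np.int32(105)), ([186.4, 126.8], np.int32(137)), ([282.9, 222.6], np.int32(102)), ([214.3, 234.3], np.int32(96)), ([184.8, 240.9], np.int32(99)), ([367.9, 240.6], np.int32(104))]
brass [  258     9   100   137 12663] [306.1  75.7] 0.98
brass [   40    96   148   144 13512] [116.6 168.5] 0.9
handle blob [303  60  10  38 357] [307.55182073  78.74789916]
B lid [[356, 9], [349, 145], [260, 145], [258, 10]] handle [[312, 60], [312, 94], [303, 97], [306, 60]]
[([122.0, 113.6], np.int32(130)), ([52.1, 128.5], np.int32(120)), ([156.0, 222.9], np.int32(102)), ([91.5, 234.1], np.int32(88)), ([185.2, 240.5], np.int32(102)), ([368.1, 240.5], np.int32(99))]
brass [  367    10   111   137 12538] [419.5  77. ] 0.96
brass [  173    95   124   145 12400] [237.8 168.8] 0.93
ha
[... 322 characters left out ...]
-0.1626  0.0212] 0.0004
lid [ 0.4978 -0.0317  0.0077] 0.0008
centre [ 0.5593 -0.1328  0.015 ] sides [0.1401 0.1904 0.142  0.1906]
lid@23mm [ 0.5591 -0.1299  0.023 ] 0.14332159371510136 0.19002048826663917 -110.01069796478829 158.18041771851247
lid@23mm [ 0.559 -0.133  0.023] 0.13854011761934154 0.18992155340783307 -111.54209902706592 158.23215457255998
plug [186.4 126.8] [ 52.1 128.5] [0.6247 0.1978 0.1146] 0.0
plug [262.6 112.1] [122.  113.6] [0.604  0.1022 0.1195] 0.0001
plug [282.9 222.6] [156.  222.9] [0.4614 0.1328 0.1177] 0.0001
plug [214.3 234.3] [ 91.5 234.1] [0.4809 0.2276 0.115 ] 0.0001
plug centre [0.5428 0.1651 0.1167] sides [0.098  0.1459 0.0969 0.1469]
-12.11
-11.71
77.79
78.37
```

```bash
python3 - <<'E'
from h import *
import pickle
from m import feats
C=[pickle.load(open(n+".pkl","rb")) for n in "AB"];F=[feats(c) for c in C]
# top-face ends: take the far(upper) and near(lower) extreme rows on the handle
M=[np.array([ [np.argwhere(f["hm"])[:,1].mean(),np.argwhere(f["hm"])[:,0].mean()] ])[0] for f in F]
print(tri([ray(c,m) for c,m in zip(C,M)]),[plane(c,m,.045) for c,m in zip(C,M)])
for px in((437,61,312,60),(422,65,306,60),(434,96,312,94),(419,97,303,97)):
    print(tri([ray(C[0],px[:2]),ray(C[1],px[2:])]))
E
```

```text
brass [  367    10   111   137 12538] [419.5  77. ] 0.96
brass [  173    95   124   145 12400] [237.8 168.8] 0.93
handle blob [419  61  20  38 538] [428.24535316  79.98513011]
brass [  258     9   100   137 12663] [306.1  75.7] 0.98
brass [   40    96   148   144 13512] [116.6 168.5] 0.9
handle blob [303  60  10  38 357] [307.55182073  78.74789916]
(array([ 0.55871029, -0.13351706,  0.04308847]), np.float64(0.0002499645546524691)) [array([ 0.55861625, -0.13249203,  0.045     ]), array([ 0.55880205, -0.1333623 ,  0.045     ])]
(array([ 0.57860426, -0.14662502,  0.05279417]), np.float64(0.00010315740455344538))
(array([ 0.58319111, -0.1426226 ,  0.01959879]), np.float64(0.0027783140094110583))
(array([ 0.53622942, -0.13044345,  0.05470623]), np.float64(0.0007978938787123621))
(array([ 0.53911652, -0.12021593,  0.03017526]), np.float64(0.000428301662457793))
```

```bash
python3 -m inch '{"travel":[[0.91,0.28,-0],[0.91,0.28,0.3],[0.91,0.28,0.8],[0.91,0.28,1],[0.91,0.28,1],[0.91,0.29,1],[0,0,1],[0,0,0.5],[0,0,0],[0,0,0],[0,0,0]],"roll":[-0.008,0,0,0,0,0,0,0,0,0,0],"gripper":[1,1,1,1,1,1,1,1,1,1,1]}'; python3 - <<'E'
from h import *
c=eyes.read_camera("wrist");cv2.imwrite("pics/C.png",c["pixels"])
E
```

```text
clock: 5.32
position: [0.5607, -0.1302, 0.1976]
tcp_rot: [[0.929, -0.369, 0.002], [-0.369, -0.929, -0.001], [0.002, -0.0, -1.0]]
force: [0.1, 0.1, 0.1]
grip_width: 0.0912
finger_force: 0.0
```

View pics/C.png

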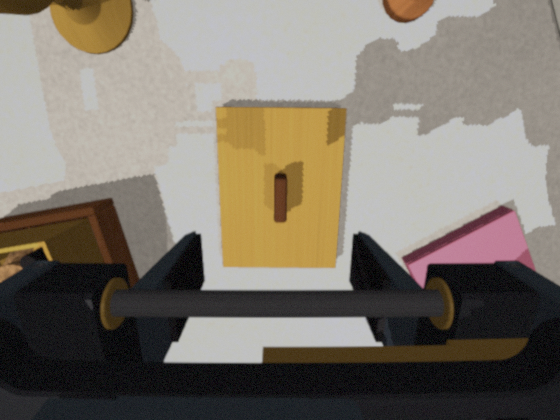

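View C shows the lid square under the tool with corners at (217,108), (346,108), (337,268) and (222,268), and the handle at (281,197), about 4 mm off centre in tool y. I'll correct that, descend and grip.

```bash
python3 -m inch '{"travel":[[0,0.15,0.9],[0,0,0.9],[0,0,0.9],[0,0,0.9],[0,0,0.9],[0,0,0.9],[0,0,0.8],[0,0,0.5],[0,0,0],[0,0,0]],"roll":[0,0,0,0,0,0,0,0,0,0],"gripper":[1,1,1,1,1,1,1,1,1,1]}'; python3 -m inch '{"travel":[[0,0,0],[0,0,0],[0,0,0],[0,0,0],[0,0,0],[0,0,0],[0,0,0],[0,0,0],[0,0,0],[0,0,0]],"roll":[0,0,0,0,0,0,0,0,0,0],"gripper":[-1,-1,-1,-1,-1,-1,-1,-1,-1,-1]}' 40;python3 -m inch '{"travel":[[0,0,0],[0,0,-0.2],[0,0,-0.6],[0,0,-0.6],[0,0,-0.6],[0,0,0],[0,0,0]],"roll":[0,0,0,0,0,0,0],"gripper":[-1,-1,-1,-1,-1,-1,-1]}'
```

```text
clock: 6.2
position: [0.5591, -0.1341, 0.0298]
tcp_rot: [[0.929, -0.37, 0.001], [-0.37, -0.929, -0.0], [0.001, -0.0, -1.0]]
force: [0.4, -0.2, -0.4]
grip_width: 0.0916
finger_force: 0.0
clock: 7.03
position: [0.5583, -0.1342, 0.0289]
tcp_rot: [[0.929, -0.37, -0.0], [-0.37, -0.929, -0.0], [-0.0, 0.0, -1.0]]
force: [-0.1, 0.8, -0.1]
grip_width: 0.0276
finger_force: 0.0
clock: 7.62
position: [0.5585, -0.1342, 0.0792]
tcp_rot: [[0.929, -0.37, 0.001], [-0.37, -0.929, -0.0], [0.001, -0.0, -1.0]]
force: [-0.6, -0.1, -3.1]
grip_width: 0.0141
finger_force: 40.0
```

```bash
cat >hold.py <<'E'
from h import *
import sys
c=eyes.read_camera("wrist");s=env.sense();cv2.imwrite(f"pics/{sys.argv[1]}.png",c["pixels"])
H=hsv(c);m=(H[...,0]>14)&(H[...,0]<30)&(H[...,1]>105)&(H[...,2]>35);m[255:]=0;m[:, :120]=0
b=max(blobs(m,2000),key=lambda b:b[1][4]);q=poly4(b[3]).astype(float);print(b[1],q.tolist())
T=s["tcp_rot"]
P=sorted(q.tolist(),key=lambda p:p[1])[:2];P.sort()
for z in np.arange(-.03,.03,.005):
    # plane in tool frame at tcp_z + offset
    X=[plane(c,p,s["position"][2]+z) for p in P];Y=[T.T@(x-s["position"]) for x in X]
    print("plate rel tcp %.3f"%z,"width",np.linalg.norm(X[1]-X[0]).round(4),Y[0].round(4),Y[1].round(4))
print(s["position"],s["force"],s["grip_width"],s["finger_force"])
E
python3 hold.py D
```

```text
[  152    93   250   162 35967] [[401.0, 95.0], [384.0, 254.0], [170.0, 254.0], [153.0, 95.0]]
plate rel tcp -0.030 width 0.1569 [ 0.0981 -0.0786  0.0299] [0.098  0.0783 0.0299]
plate rel tcp -0.025 width 0.1531 [ 0.0977 -0.0767  0.0249] [0.0976 0.0764 0.0249]
plate rel tcp -0.020 width 0.1492 [ 0.0973 -0.0747  0.0199] [0.0972 0.0744 0.0199]
plate rel tcp -0.015 width 0.1453 [ 0.0969 -0.0728  0.0149] [0.0968 0.0725 0.0149]
plate rel tcp -0.010 width 0.1415 [ 0.0966 -0.0709  0.0099] [0.0965 0.0706 0.0099]
plate rel tcp -0.005 width 0.1376 [ 0.0962 -0.069   0.0049] [0.0961 0.0686 0.0049]
plate rel tcp 0.000 width 0.1337 [ 0.0958 -0.067  -0.0001] [ 0.0957  0.0667 -0.0001]
plate rel tcp 0.005 width 0.1299 [ 0.0955 -0.0651 -0.0051] [ 0.0954  0.0647 -0.0051]
plate rel tcp 0.010 width 0.126 [ 0.0951 -0.0632 -0.0101] [ 0.095   0.0628 -0.0101]
plate rel tcp 0.015 width 0.1221 [ 0.0947 -0.0613 -0.0151] [ 0.0946  0.0609 -0.0151]
plate rel tcp 0.020 width 0.1183 [ 0.0943 -0.0593 -0.0201] [ 0.0943  0.0589 -0.0201]
plate rel tcp 0.025 width 0.1144 [ 0.094  -0.0574 -0.0251] [ 0.0939  0.057  -0.0251]
[ 0.55772657 -0.13399971  0.07833037] [-0.49889461 -0.2862409  -3.25412505] 0.014256341292312348 39.996212124824524
```

View pics/D.png

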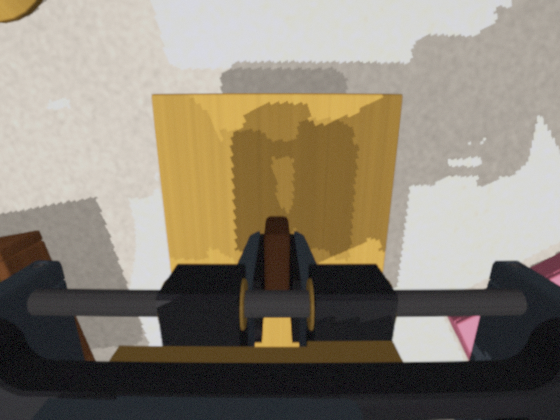

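View D: the lid is held level and square, the plate 12 mm below the TCP and centred to within 1 mm in tool axes. I'll lift and carry it over the tin.

```bash
python3 -m inch '{"travel":[[0,0,-0.6],[0,0,-0.9],[0,0,-1],[0,0,-1],[0,0,-0.9],[0,0,-0.6],[0,0,0]],"roll":[-0.04,-0.05,-0.05,-0.03,0,0,0],"gripper":[-1,-1,-1,-1,-1,-1,-1]}' && python3 -m inch '{"travel":[[-0.1,-0.4,0],[-0.2,-0.8,0],[-0.24,-0.9,0],[-0.24,-0.9,0],[-0.24,-0.9,0],[-0.24,-0.9,0],[-0.24,-0.9,0],[-0.24,-0.9,0],[-0.24,-0.9,0],[-0.24,-0.9,0],[-0.24,-0.9,0],[-0.24,-0.9,0],[-0.2,-0.9,0],[-0.2,-0.47,0],[0,0,0],[0,0,0],[0,0,0],[0,0,0]],"roll":[0,0,0,0,0,0,0,0,0,0,0,0,0,0,0,0,0,0],"gripper":[-1,-1,-1,-1,-1,-1,-1,-1,-1,-1,-1,-1,-1,-1,-1,-1,-1,-1]}'; python3 hold.py E
```

```text
clock: 8.25
position: [0.5597, -0.1345, 0.2061]
tcp_rot: [[0.978, -0.208, 0.005], [-0.208, -0.978, -0.001], [0.005, 0.0, -1.0]]
force: [1.6, -0.2, -2.6]
grip_width: 0.0139
finger_force: 40.0
clock: 9.75
position: [0.5424, 0.1638, 0.2035]
tcp_rot: [[0.978, -0.209, -0.001], [-0.209, -0.978, -0.001], [-0.001, 0.001, -1.0]]
force: [0.8, -0.4, -3.3]
grip_width: 0.0139
finger_force: 40.0
[  152    93   250   162 35979] [[401.0, 95.0], [383.0, 254.0], [169.0, 254.0], [152.0, 95.0]]
plate rel tcp -0.030 width 0.1566 [ 0.097  -0.0785  0.0299] [0.0969 0.078  0.03  ]
plate rel tcp -0.025 width 0.1527 [ 0.0966 -0.0766  0.0249] [0.0966 0.0761 0.025 ]
plate rel tcp -0.020 width 0.1488 [ 0.0963 -0.0746  0.0199] [0.0962 0.0741 0.02  ]
plate rel tcp -0.015 width 0.1449 [ 0.0959 -0.0727  0.0149] [0.0958 0.0722 0.015 ]
plate rel tcp -0.010 width 0.141 [ 0.0955 -0.0708  0.0099] [0.0955 0.0703 0.01  ]
plate rel tcp -0.005 width 0.1372 [ 0.0952 -0.0688  0.0049] [0.0951 0.0683 0.005 ]
plate rel tcp 0.000 width 0.1333 [ 0.0948 -0.0669 -0.0001] [0.0948 0.0664 0.    ]
plate rel tcp 0.005 width 0.1294 [ 0.0945 -0.065  -0.0051] [ 0.0944  0.0644 -0.005 ]
plate rel tcp 0.010 width 0.1255 [ 0.0941 -0.063  -0.0101] [ 0.0941  0.0625 -0.01  ]
plate rel tcp 0.015 width 0.1216 [ 0.0937 -0.0611 -0.0151] [ 0.0937  0.0605 -0.015 ]
plate rel tcp 0.020 width 0.1177 [ 0.0934 -0.0592 -0.0201] [ 0.0933  0.0586 -0.02  ]
plate rel tcp 0.025 width 0.1139 [ 0.093  -0.0572 -0.0251] [ 0.093   0.0566 -0.025 ]
[0.54254416 0.16381974 0.20368331] [ 0.58505186  0.36778256 -2.28078692] 0.013388990908646916 39.996185302734375
```

```bash
python3 -m inch '{"travel":[[0,-0.05,0.4],[0,0,0.5],[0,0,0.5],[0,0,0.5],[0,0,0.3],[0,0,0],[0,0,0]],"roll":[0,0,0,0,0,0,0],"gripper":[-1,-1,-1,-1,-1,-1,-1]}'; python3 -m inch '{"travel":[[0,0,0.08],[0,0,0.08],[0,0,0.08],[0,0,0],[0,0,0]],"roll":[0,0,0,0,0],"gripper":[-1,-1,-1,-1,-1]}'
```

```text
clock: 10.38
position: [0.5428, 0.1658, 0.1485]
tcp_rot: [[0.978, -0.208, -0.001], [-0.208, -0.978, -0.0], [-0.001, 0.0, -1.0]]
force: [-0.1, -0.9, -2.1]
grip_width: 0.0138
finger_force: 40.0
clock: 10.8
position: [0.5429, 0.1661, 0.143]
tcp_rot: [[0.978, -0.208, 0.0], [-0.208, -0.978, -0.0], [0.0, 0.0, -1.0]]
force: [0.5, -0.1, -2.5]
grip_width: 0.0137
finger_force: 40.0
```

```bash
python3 -m inch '{"travel":[[0,0,0.08],[0,0,0.08],[0,0,0],[0,0,0]],"roll":[0,0,0,0],"gripper":[-1,-1,-1,-1]}';python3 -m inch '{"travel":[[0,0,0.06],[0,0,0.06],[0,0,0],[0,0,0]],"roll":[0,0,0,0],"gripper":[-1,-1,-1,-1]}'
```

```text
clock: 11.13
position: [0.5427, 0.1661, 0.1387]
tcp_rot: [[0.978, -0.208, -0.0], [-0.208, -0.978, -0.0], [-0.0, 0.0, -1.0]]
force: [0.2, -0.1, -3.0]
grip_width: 0.014
finger_force: 40.0
clock: 11.47
position: [0.5428, 0.1661, 0.1358]
tcp_rot: [[0.978, -0.208, -0.0], [-0.208, -0.978, -0.0], [-0.0, 0.0, -1.0]]
force: [-0.4, -0.3, -2.2]
grip_width: 0.0139
finger_force: 40.0
```

```bash
python3 -m inch '{"travel":[[0,0,0.06],[0,0,0.06],[0,0,0],[0,0,0]],"roll":[0,0,0,0],"gripper":[-1,-1,-1,-1]}';python3 -m inch '{"travel":[[0,0,0.06],[0,0,0.06],[0,0,0],[0,0,0]],"roll":[0,0,0,0],"gripper":[-1,-1,-1,-1]}'
```

```text
clock: 11.8
position: [0.543, 0.1662, 0.1331]
tcp_rot: [[0.978, -0.208, 0.0], [-0.208, -0.978, -0.0], [0.0, -0.0, -1.0]]
force: [-0.3, 0.1, -1.5]
grip_width: 0.0139
finger_force: 40.0
clock: 12.13
position: [0.5431, 0.1662, 0.1303]
tcp_rot: [[0.978, -0.208, 0.001], [-0.208, -0.978, 0.0], [0.001, -0.0, -1.0]]
force: [0.4, 0.5, 1.0]
grip_width: 0.0139
finger_force: 40.0
```

```bash
python3 -m inch '{"travel":[[0,0,0],[0,0,0],[0,0,0],[0,0,0],[0,0,0],[0,0,-0.5],[0,0,-1],[0,0,-1],[0,0,-1],[0,0,-1],[0,0,-1],[0,0,-0.5],[0,0,0],[0,0,0]],"roll":[0,0,0,0,0,0,0,0,0,0,0,0,0,0],"gripper":[0.2,0.2,0.2,0.2,0.2,0.2,-1,-1,-1,-1,-1,-1,-1,-1]}'; python3 - <<'E'
from h import *
c=eyes.read_camera("wrist");cv2.imwrite("pics/F.png",c["pixels"])
d=eyes.read_camera("scene");e=cv2.resize(d["pixels"][150:270,260:400],None,fx=3.5,fy=3.5);
v=np.zeros((420,1050,3),np.uint8);v[:,:560]=c["pixels"];v[:,560:]=e[:420,:490];cv2.imwrite("pics/F2.png",cv2.resize(v,(800,320)))
E
```

```text
clock: 13.3
position: [0.5429, 0.1661, 0.28]
tcp_rot: [[0.978, -0.208, 0.001], [-0.208, -0.978, 0.0], [0.001, -0.0, -1.0]]
force: [-0.2, -0.3, -0.1]
grip_width: 0.003
finger_force: 0.0
```

View pics/F2.png

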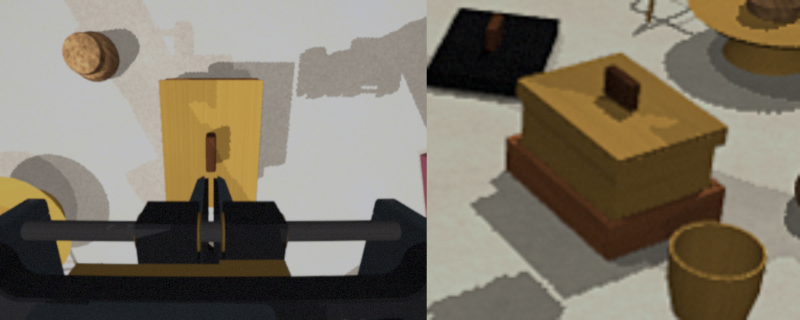

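The left half of the picture shows the lid square on the tin, the right half shows it proud of the rim on its plugs. Next is corner 0, closed fingers.

```bash
python3 -m inch '{"travel":[[0.73,-0.48,0.5],[0.73,-0.48,1],[0.73,-0.48,1],[0.73,-0.48,1],[0,0,1],[0,0,0.8],[0,0,0.5],[0,0,0.15],[0,0,0],[0,0,0]],"roll":[0,0,0,0,0,0,0,0,0,0],"gripper":[-1,-1,-1,-1,-1,-1,-1,-1,-1,-1]}'; for i in 1 2 3; do python3 -m inch '{"travel":[[0,0,0.08],[0,0,0.08],[0,0,0]],"roll":[0,0,0],"gripper":[-1,-1,-1]}' | grep -E "pos|force:"; done
```

```text
clock: 14.23
position: [0.6243, 0.1979, 0.131]
tcp_rot: [[0.978, -0.208, -0.0], [-0.208, -0.978, -0.0], [-0.0, 0.0, -1.0]]
force: [-0.1, 0.4, 0.4]
grip_width: 0.0004
finger_force: 0.0
position: [0.6244, 0.1979, 0.1277]
force: [0.2, 0.3, -0.6]
finger_force: 0.0
position: [0.624, 0.1978, 0.1229]
force: [0.1, 0.7, 0.3]
finger_force: 0.0
position: [0.6245, 0.1979, 0.1192]
force: [0.6, 0.1, 2.5]
finger_force: 1.0
```

```bash
for i in 1 2 3; do python3 -m inch '{"travel":[[0,0,0.06],[0,0,0.06],[0,0,0]],"roll":[0,0,0],"gripper":[-1,-1,-1]}' | grep -E "pos|force:"; done
```

```text
position: [0.6245, 0.198, 0.1166]
force: [-0.4, 0.1, 4.6]
finger_force: 2.5
position: [0.6245, 0.198, 0.1141]
force: [-1.9, -0.3, 8.2]
finger_force: 3.9
position: [0.6245, 0.198, 0.1118]
force: [-2.3, -0.4, 10.4]
finger_force: 5.2
```

```bash
for i in 1 2 3 4; do python3 -m inch '{"travel":[[0,0,0.06],[0,0,0.06],[0,0,0]],"roll":[0,0,0],"gripper":[-1,-1,-1]}' | grep -E "pos|force:"; done
```

```text
position: [0.6246, 0.1981, 0.1091]
force: [-3.2, -1.0, 12.4]
finger_force: 5.8
position: [0.6247, 0.1982, 0.1063]
force: [-2.1, -0.4, 13.0]
finger_force: 6.0
position: [0.6248, 0.1982, 0.1037]
force: [-3.2, 0.1, 14.2]
finger_force: 7.1
position: [0.6249, 0.1983, 0.1014]
force: [-3.0, -0.9, 17.6]
finger_force: 8.4
```

```bash
for i in 1 2; do python3 -m inch '{"travel":[[0,0,0.06],[0,0,0.06],[0,0,0]],"roll":[0,0,0],"gripper":[-1,-1,-1]}' | grep -E "pos|force:"; done
```

```text
position: [0.6249, 0.1983, 0.099]
force: [-3.7, -0.8, 19.4]
finger_force: 9.8
position: [0.6249, 0.1982, 0.0966]
force: [-5.1, -1.0, 23.1]
finger_force: 11.1
```

```bash
python3 -m inch '{"travel":[[0,0,-0.3],[0,0,-0.6],[0,0,-0.6],[0,0,-0.3],[0,0.96,0],[0,0.96,0],[0,0.96,0],[0,0.96,0],[0,0,0],[0,0,0]],"roll":[0,0,0,0,0,0,0,0,0,0],"gripper":[-1,-1,-1,-1,-1,-1,-1,-1,-1,-1]}'; for i in 1 2 3 4 5 6; do python3 -m inch '{"travel":[[0,0,0.08],[0,0,0.08],[0,0,0]],"roll":[0,0,0],"gripper":[-1,-1,-1]}' | grep -E "pos|force:"; done
```

```text
clock: 18.07
position: [0.6039, 0.103, 0.1366]
tcp_rot: [[0.978, -0.21, -0.001], [-0.21, -0.978, 0.0], [-0.001, 0.0, -1.0]]
force: [-0.6, -0.1, -0.6]
grip_width: 0.0004
finger_force: 0.0
position: [0.6041, 0.1049, 0.1323]
force: [-0.6, 0.0, -0.9]
finger_force: 0.0
position: [0.604, 0.1044, 0.1285]
force: [-0.4, 0.1, -0.1]
finger_force: 0.0
position: [0.604, 0.104, 0.1247]
force: [-0.7, 0.1, 0.2]
finger_force: 0.0
position: [0.6044, 0.104, 0.121]
force: [0.1, -0.3, 1.0]
finger_force: 0.6
position: [0.6045, 0.104, 0.1176]
force: [-0.4, -0.2, 4.4]
finger_force: 2.7
position: [0.6045, 0.104, 0.1141]
force: [-1.6, -0.8, 8.3]
finger_force: 4.1
```

```bash
for i in 1 2 3 4 5; do python3 -m inch '{"travel":[[0,0,0.08],[0,0,0.06],[0,0,0]],"roll":[0,0,0],"gripper":[-1,-1,-1]}' | grep -E "pos|force:"; done
```

```text
position: [0.6046, 0.104, 0.1109]
force: [-2.4, -0.3, 9.6]
finger_force: 4.5
position: [0.6047, 0.104, 0.1077]
force: [-1.4, -0.7, 10.5]
finger_force: 5.0
position: [0.6048, 0.1039, 0.1046]
force: [-2.8, -0.9, 12.3]
finger_force: 6.2
position: [0.6048, 0.1039, 0.1018]
force: [-3.0, -1.3, 15.0]
finger_force: 7.8
position: [0.6048, 0.1039, 0.0989]
force: [-4.3, -2.0, 18.2]
finger_force: 9.5
```

```bash
python3 -m inch '{"travel":[[0,0,0.08],[0,0,0.06],[0,0,0],[0,0,0]],"roll":[0,0,0,0],"gripper":[-1,-1,-1,-1]}' | grep -E "pos|force:";  python3 -m inch '{"travel":[[0,0,-0.3],[0,0,-0.6],[0,0,-0.6],[0,0,-0.3],[-0.94,0,0],[-0.98,0,0],[-0.98,0,0],[-0.98,0,0],[-0.98,0,0],[-0.98,0,0],[0,0,0],[0,0,0]],"roll":[0,0,0,0,0,0,0,0,0,0,0,0],"gripper":[-1,-1,-1,-1,-1,-1,-1,-1,-1,-1,-1,-1]}'; for i in 1 2 3 4 5 ; do python3 -m inch '{"travel":[[0,0,0.08],[0,0,0.08],[0,0,0]],"roll":[0,0,0],"gripper":[-1,-1,-1]}' | grep -E "pos|force:"; done
```

```text
position: [0.6048, 0.1039, 0.0963]
force: [-5.6, -1.9, 22.5]
finger_force: 11.0
clock: 22.15
position: [0.4606, 0.1344, 0.137]
tcp_rot: [[0.978, -0.207, -0.0], [-0.207, -0.978, -0.0], [-0.0, 0.0, -1.0]]
force: [0.6, 0.4, -0.2]
grip_width: 0.0005
finger_force: 0.0
position: [0.4621, 0.1341, 0.1325]
force: [-0.4, -0.6, 0.1]
finger_force: 0.0
position: [0.4614, 0.1341, 0.1286]
force: [0.3, 0.2, -0.2]
finger_force: 0.0
position: [0.4612, 0.1342, 0.1247]
force: [-0.9, -0.4, -0.5]
finger_force: 0.0
position: [0.4616, 0.1344, 0.1211]
force: [0.0, -0.3, 0.8]
finger_force: 0.8
position: [0.4617, 0.1344, 0.1174]
force: [-0.1, -0.8, 4.8]
finger_force: 2.9
```

```bash
for i in 1 2 3 4 5 6; do python3 -m inch '{"travel":[[0,0,0.08],[0,0,0.06],[0,0,0]],"roll":[0,0,0],"gripper":[-1,-1,-1]}' | grep -E "pos|force:"; done
```

```text
position: [0.4617, 0.1343, 0.1143]
force: [-1.2, -0.9, 7.9]
finger_force: 4.0
position: [0.4616, 0.1342, 0.111]
force: [-1.7, -1.3, 9.5]
finger_force: 4.7
position: [0.4615, 0.1342, 0.1076]
force: [-1.9, -1.5, 10.7]
finger_force: 5.3
position: [0.4614, 0.1341, 0.1043]
force: [-3.1, -1.9, 12.9]
finger_force: 6.5
position: [0.4614, 0.1342, 0.1013]
force: [-4.4, -2.3, 16.9]
finger_force: 8.3
position: [0.4614, 0.1342, 0.0983]
force: [-5.2, -2.9, 19.9]
finger_force: 10.1
```

Next corner 3 (tool y −3.84 units).

```bash
python3 -m inch '{"travel":[[0,0,0.06],[0,0,0.06],[0,0,0],[0,0,0]],"roll":[0,0,0,0],"gripper":[-1,-1,-1,-1]}' | grep -E "pos|force:";  python3 -m inch '{"travel":[[0,0,-0.3],[0,0,-0.6],[0,0,-0.8],[0,0,-0.8],[0,0,-0.8],[0,-0.96,0],[0,-0.96,0],[0,-0.96,0],[0,-0.96,0],[0,0,0.7],[0,0,0.7],[0,0,0],[0,0,0]],"roll":[0,0,0,0,0,0,0,0,0,0,0,0,0],"gripper":[-1,-1,-1,-1,-1,-1,-1,-1,-1,-1,-1,-1,-1]}'; for i in 1 2 3 4 5 ; do python3 -m inch '{"travel":[[0,0,0.08],[0,0,0.08],[0,0,0]],"roll":[0,0,0],"gripper":[-1,-1,-1]}' | grep -E "pos|force:"; done
```

```text
position: [0.4615, 0.1342, 0.0958]
force: [-6.0, -2.4, 22.6]
finger_force: 11.6
clock: 26.32
position: [0.4807, 0.228, 0.1398]
tcp_rot: [[0.978, -0.208, -0.002], [-0.208, -0.978, -0.001], [-0.002, 0.002, -1.0]]
force: [1.0, -0.5, 0.1]
grip_width: 0.0004
finger_force: 0.0
position: [0.4818, 0.2281, 0.1372]
force: [0.2, -0.7, -0.1]
finger_force: 0.0
position: [0.4813, 0.2281, 0.1325]
force: [-0.2, -0.8, -0.3]
finger_force: 0.0
position: [0.4812, 0.2281, 0.1282]
force: [0.5, 0.7, 0.4]
finger_force: 0.0
position: [0.4812, 0.2281, 0.1242]
force: [-0.2, -0.1, 0.1]
finger_force: 0.0
position: [0.4815, 0.2283, 0.1205]
force: [-0.2, 1.0, 1.6]
finger_force: 0.6
```

```bash
for i in 1 2 3 4 5 6; do python3 -m inch '{"travel":[[0,0,0.08],[0,0,0.08],[0,0,0]],"roll":[0,0,0],"gripper":[-1,-1,-1]}' | grep -E "pos|force:"; done
```

```text
position: [0.4815, 0.2283, 0.1169]
force: [-1.2, 0.2, 5.3]
finger_force: 2.7
position: [0.4815, 0.2283, 0.1132]
force: [-1.8, -0.5, 5.9]
finger_force: 3.4
position: [0.4814, 0.2284, 0.1092]
force: [-1.9, -0.4, 7.7]
finger_force: 3.6
position: [0.4814, 0.2285, 0.1056]
force: [-2.4, 0.1, 9.9]
finger_force: 5.1
position: [0.4814, 0.2285, 0.1022]
force: [-3.8, 0.0, 15.0]
finger_force: 7.0
position: [0.4814, 0.2285, 0.0988]
force: [-5.5, -1.4, 17.7]
finger_force: 9.0
```

```bash
python3 -m inch '{"travel":[[0,0,0.08],[0,0,0.06],[0,0,0],[0,0,0]],"roll":[0,0,0,0],"gripper":[-1,-1,-1,-1]}' | grep -E "pos|force:";  python3 -m inch '{"travel":[[0,0,-0.3],[0,0,-0.6],[0,0,-0.6],[0,0,-0.3],[0.94,0,0],[0.98,0,0],[0.98,0,0],[0.98,0,0],[0.98,0,0],[0.98,0,0],[0,0,0.4],[0,0,0.3],[0,0,0],[0,0,0]],"roll":[0,0,0,0,0,0,0,0,0,0,0,0,0,0],"gripper":[-1,-1,-1,-1,-1,-1,-1,-1,-1,-1,-1,-1,-1,-1]}'; for i in 1 2 3 4; do python3 -m inch '{"travel":[[0,0,0.06],[0,0,0.06],[0,0,0]],"roll":[0,0,0],"gripper":[-1,-1,-1]}' | grep -E "pos|force:"; done
```

```text
position: [0.4815, 0.2285, 0.0961]
force: [-6.6, -1.2, 22.1]
finger_force: 10.6
clock: 30.57
position: [0.6225, 0.1979, 0.1194]
tcp_rot: [[0.978, -0.207, -0.003], [-0.207, -0.978, -0.001], [-0.003, 0.002, -1.0]]
force: [-0.5, 0.6, -0.8]
grip_width: 0.0002
finger_force: 0.0
position: [0.6238, 0.1981, 0.1179]
force: [-0.2, -0.0, 0.4]
finger_force: 0.0
position: [0.6241, 0.1979, 0.1146]
force: [0.5, 0.4, 1.2]
finger_force: 0.1
position: [0.6242, 0.1979, 0.1119]
force: [-0.8, -0.4, 3.0]
finger_force: 1.8
position: [0.6242, 0.198, 0.1093]
force: [-2.4, -0.2, 7.4]
finger_force: 3.3
```

```bash
for i in 1 2 3 4; do python3 -m inch '{"travel":[[0,0,0.07],[0,0,0.06],[0,0,0]],"roll":[0,0,0],"gripper":[-1,-1,-1]}' | grep -E "pos|force:"; done; python3 -m inch '{"travel":[[0,0,-0.3],[0,0,-0.5],[0,0,-0.4],[0,0,-0.3],[0,0.96,0],[0,0.96,0],[0,0.96,0],[0,0.96,0],[0,0,0.4],[0,0,0.3],[0,0,0],[0,0,0]],"roll":[0,0,0,0,0,0,0,0,0,0,0,0],"gripper":[-1,-1,-1,-1,-1,-1,-1,-1,-1,-1,-1,-1]}'| grep -E "pos|force:"; for i in 1 2 3 ; do python3 -m inch '{"travel":[[0,0,0.06],[0,0,0.06],[0,0,0]],"roll":[0,0,0],"gripper":[-1,-1,-1]}' | grep -E "pos|force:"; done
```

```text
position: [0.6243, 0.198, 0.1065]
force: [-2.6, -0.8, 8.2]
finger_force: 4.3
position: [0.6243, 0.198, 0.104]
force: [-3.6, -1.0, 11.5]
finger_force: 5.9
position: [0.6243, 0.198, 0.1014]
force: [-4.6, -1.0, 15.6]
finger_force: 7.4
position: [0.6243, 0.198, 0.0988]
force: [-5.7, -0.7, 18.4]
finger_force: 8.9
position: [0.604, 0.1047, 0.1147]
force: [0.6, -0.1, 0.3]
finger_force: 0.0
position: [0.6047, 0.105, 0.1128]
force: [0.7, 1.8, 1.2]
finger_force: 0.8
position: [0.6047, 0.1048, 0.1102]
force: [-0.6, 3.3, 4.4]
finger_force: 2.4
position: [0.6047, 0.1049, 0.1077]
force: [-1.3, 4.2, 7.0]
finger_force: 3.9
```

```bash
for i in 1 2 3 4; do python3 -m inch '{"travel":[[0,0,0.07],[0,0,0.06],[0,0,0]],"roll":[0,0,0],"gripper":[-1,-1,-1]}' | grep -E "pos|force:"; done; python3 -m inch '{"travel":[[0,0,-0.3],[0,0,-0.5],[0,0,-0.6],[0,0,-0.5],[-0.94,0,0],[-0.98,0,0],[-0.98,0,0],[-0.98,0,0],[-0.98,0,0],[-0.98,0,0],[0,0,0.4],[0,0,0.4],[0,0,0],[0,0,0]],"roll":[0,0,0,0,0,0,0,0,0,0,0,0,0,0],"gripper":[-1,-1,-1,-1,-1,-1,-1,-1,-1,-1,-1,-1,-1,-1]}'| grep -E "clock|pos|force:"; for i in 1 2 3 ; do python3 -m inch '{"travel":[[0,0,0.06],[0,0,0.06],[0,0,0]],"roll":[0,0,0],"gripper":[-1,-1,-1]}' | grep -E "pos|force:"; done
```

```text
position: [0.6047, 0.1049, 0.105]
force: [-1.8, 3.2, 9.9]
finger_force: 5.3
position: [0.6047, 0.1048, 0.1023]
force: [-3.4, 3.6, 13.4]
finger_force: 6.8
position: [0.6047, 0.1048, 0.0997]
force: [-4.0, 2.4, 16.9]
finger_force: 8.4
position: [0.6048, 0.1048, 0.0971]
force: [-5.2, 3.1, 20.3]
finger_force: 9.9
clock: 36.48
position: [0.4611, 0.1339, 0.1207]
force: [0.4, -0.2, 1.0]
finger_force: 0.0
position: [0.4618, 0.1342, 0.1182]
force: [-0.2, -0.0, 0.4]
finger_force: 0.0
position: [0.4614, 0.1342, 0.1149]
force: [0.2, 0.4, 0.2]
finger_force: 0.0
position: [0.4616, 0.1343, 0.1122]
force: [-0.3, -0.1, 1.8]
finger_force: 1.3
```

```bash
for i in 1 2 3 4 5; do python3 -m inch '{"travel":[[0,0,0.08],[0,0,0.08],[0,0,0]],"roll":[0,0,0],"gripper":[-1,-1,-1]}' | grep -E "pos|force:"; done; python3 -m inch '{"travel":[[0,0,-0.3],[0,0,-0.6],[0,0,-0.8],[0,0,-0.8],[0,0,-0.7],[0,-0.96,0],[0,-0.96,0],[0,-0.96,0],[0,-0.96,0],[0,0,0.8],[0,0,0.7],[0,0,0.4],[0,0,0],[0,0,0]],"roll":[0,0,0,0,0,0,0,0,0,0,0,0,0,0],"gripper":[-1,-1,-1,-1,-1,-1,-1,-1,-1,-1,-1,-1,-1,-1]}'| grep -E "clock|pos|force:"; for i in 1 2 3 ; do python3 -m inch '{"travel":[[0,0,0.06],[0,0,0.06],[0,0,0]],"roll":[0,0,0],"gripper":[-1,-1,-1]}' | grep -E "pos|force:"; done
```

```text
position: [0.4616, 0.1343, 0.1085]
force: [-0.9, -0.5, 6.9]
finger_force: 3.5
position: [0.4616, 0.1343, 0.1049]
force: [-2.5, -0.8, 9.8]
finger_force: 5.2
position: [0.4616, 0.1343, 0.1015]
force: [-4.0, -1.1, 15.8]
finger_force: 7.3
position: [0.4616, 0.1343, 0.098]
force: [-5.9, -2.0, 19.0]
finger_force: 9.3
position: [0.4616, 0.1343, 0.0946]
force: [-6.1, -2.2, 22.7]
finger_force: 11.4
clock: 39.65
position: [0.4813, 0.228, 0.1243]
force: [0.4, -0.3, -0.3]
finger_force: 0.0
position: [0.4818, 0.2282, 0.1223]
force: [-0.2, -0.1, -0.2]
finger_force: 0.0
position: [0.4813, 0.2281, 0.1186]
force: [0.1, -0.1, -0.6]
finger_force: 0.0
position: [0.4812, 0.2282, 0.1153]
force: [0.2, -0.5, 0.6]
finger_force: 0.0
```

```bash
for i in 1 2 3 4 5; do python3 -m inch '{"travel":[[0,0,0.09],[0,0,0.08],[0,0,0]],"roll":[0,0,0],"gripper":[-1,-1,-1]}' | grep -E "pos|force:"; done; python3 -m inch '{"travel":[[0,0,-0.3],[0,0,-0.8],[0,0,-1],[0,0,-1],[0,0,-0.6],[0.73,0.48,-0.6],[0.73,0.48,0],[0.73,0.48,0],[0.73,0.48,0],[0,0,0],[0,0,0],[0,0,0]],"roll":[0,0,0,0,0,0,0,0,0,0,0,0],"gripper":[-1,-1,-1,-1,-1,-1,-1,-1,-1,-1,-1,-1]}'; python3 - <<'E'
from h import *
c=eyes.read_camera("wrist");d=eyes.read_camera("scene");e=cv2.resize(d["pixels"][150:270,260:400],None,fx=3.5,fy=3.5)
v=np.zeros((420,1050,3),np.uint8);v[:,:560]=c["pixels"];v[:,560:]=e;cv2.imwrite("pics/G.png",cv2.resize(v,(800,320)))
E
```

```text
position: [0.4817, 0.2284, 0.1114]
force: [-0.5, 0.2, 2.8]
finger_force: 1.4
position: [0.4817, 0.2283, 0.1077]
force: [0.1, -0.3, 7.6]
finger_force: 3.6
position: [0.4817, 0.2284, 0.1041]
force: [-2.8, -0.7, 11.9]
finger_force: 5.7
position: [0.4817, 0.2284, 0.1005]
force: [-3.7, -1.5, 15.9]
finger_force: 7.8
position: [0.4817, 0.2284, 0.0969]
force: [-5.8, -2.5, 19.4]
finger_force: 10.0
clock: 42.65
position: [0.5422, 0.1663, 0.2014]
tcp_rot: [[0.978, -0.208, -0.001], [-0.208, -0.978, 0.0], [-0.001, 0.0, -1.0]]
force: [-0.1, 0.8, -0.4]
grip_width: 0.0005
finger_force: 0.0
```

View pics/G.png

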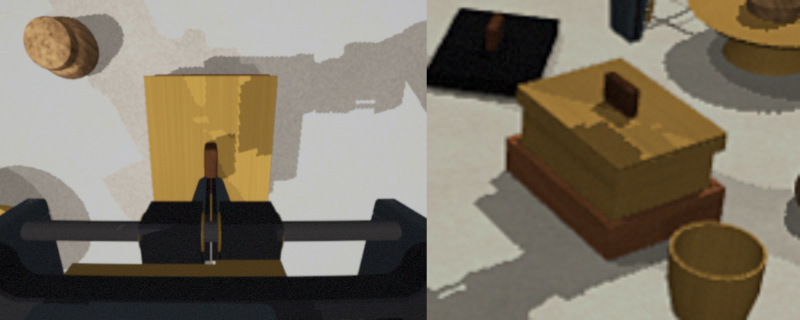

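The lid now sits lower and level, square on the tin. Next I'll push on the handle.

```bash
python3 -m inch '{"travel":[[0,0,0.5],[0,0,0.7],[0,0,0.5],[0,0,0.3],[0,0,0],[0,0,0]],"roll":[0,0,0,0,0,0],"gripper":[-1,-1,-1,-1,-1,-1]}'| grep -E "clock|pos|force:"; for i in 1 2 3 4 5; do python3 -m inch '{"travel":[[0,0,0.08],[0,0,0.07],[0,0,0]],"roll":[0,0,0],"gripper":[-1,-1,-1]}' | grep -E "pos|force:"; done
```

```text
clock: 43.25
position: [0.5427, 0.1665, 0.152]
force: [0.7, 0.8, -0.6]
finger_force: 0.0
position: [0.543, 0.1662, 0.1485]
force: [0.7, 0.7, 0.9]
finger_force: 0.0
position: [0.5433, 0.1662, 0.1448]
force: [0.0, -0.2, 3.6]
finger_force: 1.8
position: [0.5434, 0.1662, 0.1416]
force: [-0.8, -0.2, 7.1]
finger_force: 3.7
position: [0.5434, 0.1662, 0.1385]
force: [-2.2, 0.5, 11.7]
finger_force: 5.5
position: [0.5434, 0.1662, 0.1354]
force: [-3.3, -1.4, 14.6]
finger_force: 7.3
```

```bash
python3 -m inch '{"travel":[[0,0,0.07],[0,0,0.06],[0,0,0],[0,0,0],[0,0,0],[0,0,0],[0,0,0],[0,0,0],[0,0,0],[0,0,0],[0,0,0],[0,0,0],[0,0,0],[0,0,0],[0,0,0],[0,0,0],[0,0,0],[0,0,0]],"roll":[0,0,0,0,0,0,0,0,0,0,0,0,0,0,0,0,0,0],"gripper":[-1,-1,-1,-1,-1,-1,-1,-1,-1,-1,-1,-1,-1,-1,-1,-1,-1,-1]}'; python3 -m inch '{"travel":[[0,0,-0.2],[0,0,-0.3],[0,0,-0.4],[0,0,-0.8],[0,0,-1],[0,0,-1],[0,0,-1],[0,0,-0.6],[0,0,0],[0,0,0],[0,0,0],[0,0,0]],"roll":[0,0,0,0,0,0,0,0,0,0,0,0],"gripper":[-1,-1,-1,-1,-1,-1,-1,-1,-1,-1,-1,-1]}'; python3 - <<'E'
from h import *
c=eyes.read_camera("wrist");d=eyes.read_camera("scene");s=env.sense()
# check: front/right plate corners in scene against the expected home pose (plate top 0.1125..0.115)
a=np.radians(-12);X=np.array([np.cos(a),np.sin(a)]);Y=np.array([-np.sin(a),np.cos(a)])
im=d["pixels"].copy()
for sx,sy in((1,1),(1,-1),(-1,-1),(-1,1)):
    p=np.r_[np.array([.543,.166])+sx*.0965*X+sy*.0715*Y,.1135]
    q=cv2.projectPoints(p[None],cv2.Rodrigues(np.array(d["R"]))[0],np.array(d["t"]),d["intrinsics"],np.float64(d["D"]))[0].ravel();im[tuple(q.round().astype(int)[::-1])]=(0,0,255)
cv2.imwrite("pics/I.png",cv2.resize(im[150:260,270:390],None,fx=5,fy=5,interpolation=cv2.INTER_NEAREST))
E
```

```text
clock: 46.0
position: [0.5434, 0.1662, 0.1331]
tcp_rot: [[0.978, -0.208, 0.003], [-0.208, -0.978, 0.001], [0.003, -0.001, -1.0]]
force: [-4.6, -1.4, 17.7]
grip_width: 0.0002
finger_force: 8.8
clock: 47.0
position: [0.542, 0.1659, 0.2605]
tcp_rot: [[0.978, -0.208, -0.004], [-0.208, -0.978, -0.001], [-0.003, 0.002, -1.0]]
force: [-0.1, 0.3, -0.6]
grip_width: 0.0005
finger_force: 0.0
```

View pics/I.png

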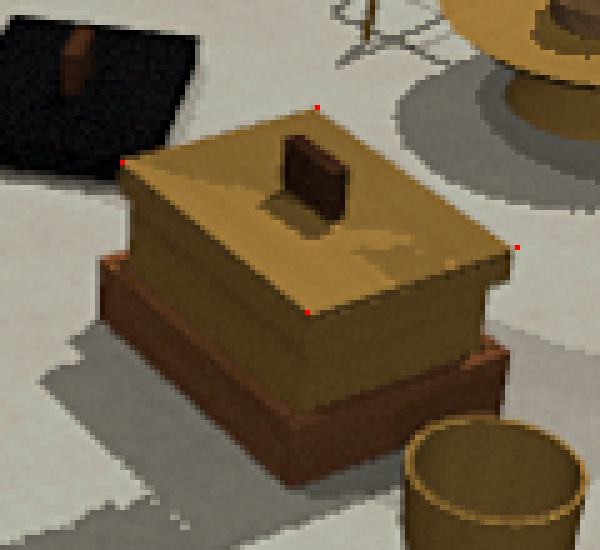

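The drawn home-pose corners (122,162), (317,107), (517,247) and (307,312) fall within about a pixel of the lid's plate corners, except the right-hand one, which is about 1–2 px off. The touch heights at all four corners agree to about 1 mm. The robot is clear, so I'm handing in.

```bash
python3 -c "
from station import close_job
print(close_job())"
```

```text
the job is handed in; nothing more can be done
None
```

The lid is on the tin with, by touch heights and camera, all four corners home on the rim; I pressed the handle at 15–18 N for over a second, let go and handed in at about 47 s with no verdict shown.

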